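Match clay pots to their saucers on the garden-shop bench

TASK

Stand each of the four clay pots in the saucer made for it - small round in small round, large round in large round, square in square, oblong in oblong - upright and flat on the saucer's floor, with the square and the oblong pot lined up with the sides of their saucers. Leave the saucers where they are laid out, and set the pots down rather than letting them drop. Do not shift or upset the pail and the jar.

Things in the scene. Friction and masses are not known exactly. Their poses are not given: they have to be found in the camera images.
- small_pot_centre (a point): Small round clay pot, hollow, open at the top, standing upright on the bench, loose and empty, with a thicker upright rim band round the top to take it by from outside. 46 mm high, 48 mm across the rim (band 14 mm high), tapering to a foot 34 mm across, 55 to 90 g; the point is on its upright axis, half-way up, 23 mm above its underside, z up.
- large_pot_centre (a point): Large round clay pot, hollow, open at the top, standing upright on the bench, loose and empty, with a thicker upright rim band round the top to take it by from outside. 62 mm high, 66 mm across the rim (band 18 mm high), tapering to a foot 46 mm across, 110 to 180 g; the point is on its upright axis, half-way up, 31 mm above its underside, z up.
- square_pot_centre (a point): Square clay pot, hollow, open at the top, standing upright on the bench, loose and empty, with a thicker upright rim band round the top to take it by from outside. 60 mm high, 60 x 60 mm at the rim (band 17 mm high), tapering to a foot 44 x 44 mm, 120 to 195 g; the point is on its upright axis, half-way up, 30 mm above its underside, x and y square to its sides, z up.
- oblong_pot_centre (a point): Oblong clay trough pot, hollow, open at the top, standing upright on the bench, loose and empty, with a thicker upright rim band round the top to take it by from outside. 54 mm high, 112 mm (along its x) by 58 mm (along its y) at the rim (band 16 mm high), tapering to a foot 98 x 44 mm, 170 to 275 g, so it can be gripped only across its y width; the point is on its upright axis, half-way up, 27 mm above its underside, z up.
- small_saucer: Small round saucer, bare clay like the pots. Wall 14 mm high and 4 mm thick, floor 4 mm thick (the pot then stands 4 mm above the bench). Loose, resting on the bench right way up; origin at the centre of its underside, z up. Inside floor 48 mm across, flaring to 64 mm across outside at the top.
- large_saucer: Large round saucer, bare clay like the pots. Wall 14 mm high and 4 mm thick, floor 4 mm thick (the pot then stands 4 mm above the bench). Loose, resting on the bench right way up; origin at the centre of its underside, z up. Inside floor 62 mm across, flaring to 78 mm across outside at the top.
- square_saucer: Square saucer, bare clay like the pots. Wall 14 mm high and 4 mm thick, floor 4 mm thick (the pot then stands 4 mm above the bench). Loose, resting on the bench right way up; origin at the centre of its underside, z up, x and y square to its sides. Inside floor 60 x 60 mm, outside 68 x 68 mm.
- oblong_saucer: Oblong saucer, bare clay like the pots. Wall 14 mm high and 4 mm thick, floor 4 mm thick (the pot then stands 4 mm above the bench). Loose, resting on the bench right way up; origin at the centre of its underside, z up. Inside floor 114 mm (along its x) by 60 mm (along its y), outside 122 x 68 mm.
- pail: Bystander: small galvanised pail, empty, standing loose among the pots, 80 mm high, 92 mm across the top (98 mm over its handle ears); origin at the centre of its underside, z up.
- jar: Bystander: full white jar of plant food with a green cap, standing loose among the pots, 74 mm high, 62 mm across; origin at the centre of its underside, z up.
Mind the look-alikes: they are no part of the job. What is shaped like the part that bears square_pot_centre but black is not meant.

How it is judged:
By the outcome, as a careful person would: the job done as asked, in the order asked, and still so for the second after the job is handed in, with the robot touching nothing.
It also fails if it takes over 109 s, if anything falls off the work surface, if the arm or the gripper's body presses on something with over 40 N, if the wrist force passes 120 N, or if a joint passes its speed limit or range.

ROBOT

A 6-joint arm with a two-finger parallel gripper is mounted at the origin on the work surface. World frame = base frame: x ahead of the robot, y to its left, z up, the work surface at z = 0. Lengths are in m, angles in rad, forces in N, time in s.
With the tool pointing down it reaches from about 0.35 to 0.975 m from the base axis. Payload 7.1 kg.
Tool frame: the origin (TCP) lies midway between the tips of the shut fingers; the grasp point (between the pads) lies 19 mm behind it; z points along the fingers, x is the direction in which the jaws open and shut, and the axes are right-handed (so a half turn about z gives the same grasp; the last joint's range is limited). The gripper opens to 88 mm and grips with 3 to 60 N. Pads are 20 mm wide; open, the fingers measure 115 mm over their backs; the gripper's body (75 mm by 178 mm) begins 61 mm behind the grasp point.
Start: joints at [-1.257, 0.423, 1.63, -0, 1.089, -0.019], TCP at [0.204, -0.591, 0.223] pointing down, gripper open.
Joint ranges: [-3, 3], [-0.9, 2.11], [0.09, 2.58], [-1.31, 4.45], [0.11, 2.69], [-2.54, 2.54]. Speed limits (rad/s): [2.39, 2.39, 3.01, 3.14, 3.14, 3.14].

INTERFACE

Orientations are given as a unit quaternion [w, x, y, z].
In Python, from station import move_pose, movel, movej, command_gripper, wait, inverse_kinematics, read_camera, camera_info, MotionError, job_done, get_time, get_joint_pos, get_qvel, get_effort, get_tcp_pos, get_ee_rot, get_ft_force, get_ft_torque, get_grip_width gives the robot as it stands. Calls block until the motion is done:
- move_pose(position, orientation): joint-space move of the TCP to a pose.
- movel(position, frame=None, v=0.15, until_force=None): straight line of the TCP; frame=None keeps the orientation; v is the mean speed in m/s. With until_force (N) it stops when the force on the tool has changed by that much, and returns True; else False.
- movej(angles): joint-space move.
- command_gripper(opening): opening from 0.0 (shut) to 1.0 (fully open); the grip force is fixed at half the most; returns when the fingers have stopped.
- wait(seconds).
- inverse_kinematics(position, orientation): joint angles nearest the present ones, or None.
- read_camera(name): name is "scene" or "side" or "wrist"; returns the picture (480x640x3 uint8, red, green, blue); there is no depth.
- camera_info(name): a dict with "intrinsics" (3x3 intrinsics, pixels), "dist" ([k1, k2, p1, p2, k3] as OpenCV has them; the pictures are not rectified), "T" (4x4, takes a point from camera to world coordinates); the wrist camera has in their place "tool_from_camera" (4x4, takes a point from camera to tool coordinates, whose origin is the TCP and whose axes are the tool frame's). Camera axes: x right, y up, looking along -z (the intrinsics and any distortion apply to the point x, -y, -z); pixel columns grow to the right and rows downward; lengths in m; the calibration is good to about 2 mm. A picture is of the moment at which its call begins: read the wrist's pose just before it. camera_info takes no time and is no camera call.
A pose or a line that the arm cannot do raises MotionError and nothing moves.
- job_done(): hands the job in, once; it reports no verdict.
Readings, each from a call of its own:
- get_time(): time.
- get_joint_pos(): joint angles.
- get_qvel(): joint speeds.
- get_effort(): joint torques, N m.
- get_tcp_pos(): TCP position.
- get_ee_rot(): TCP orientation.
- get_ft_force(): force on the tool from outside, world axes, zero at the start.
- get_ft_torque(): the same for the moment, N m.
- get_grip_width(): opening from 0.0 (shut) to 1.0 (fully open).
Only numpy, scipy, OpenCV 4.12 (cv2) and the standard library are available. Lean on these libraries where they do the work, as an engineer would, in place of code of your own. Each camera call takes 0.05 s, during which the arm holds its last target. There are 200 camera calls.

## Working session

There is one attempt and no reset: what is moved stays moved. The work goes in short steps, each a Python script; the robot and the scene stay as the last script left them, time stands still between calls to the robot, and variables do not carry over. Pictures are saved under pics/ and viewed, about 12 in all and at most 16, crops included, and the job is handed in when it is done.

```bash
ls; mkdir -p pics
python3 - <<'E'
from station import *
import cv2
for n in ("scene","side"):
    cv2.imwrite(f"pics/{n}0.png",read_camera(n)[:,:,::-1])
    c=camera_info(n);print(n,c)
print(camera_info("wrist"),get_time(),get_ee_rot())
E
```

```text
pics
scene {'intrinsics': array([[452.30982504,   0.        , 320.21143548],
       [  0.        , 452.30982504, 241.41463347],
       [  0.        ,   0.        ,   1.        ]]), 'dist': array([-0.00054672,  0.        ,  0.        ,  0.        ,  0.        ]), 'T': array([[ 0.33911615, -0.59246249,  0.73074512,  1.16289297],
       [ 0.9405649 ,  0.1983496 , -0.27567211, -0.2306626 ],
       [ 0.01838238,  0.78079807,  0.62451298,  0.60528884],
       [ 0.        ,  0.        ,  0.        ,  1.        ]])}
side {'intrinsics': array([[453.4954786 ,   0.        , 317.29265378],
       [  0.        , 453.4954786 , 235.21871875],
       [  0.        ,   0.        ,   1.        ]]), 'dist': array([0.00327312, 0.        , 0.        , 0.        , 0.        ]), 'T': array([[-0.86565514,  0.2658169 , -0.42424351,  0.11207884],
       [-0.5005677 , -0.47403327,  0.72437865,  0.67592759],
       [-0.00855345,  0.8394247 ,  0.54340869,  0.57040759],
       [ 0.        ,  0.        ,  0.        ,  1.        ]])}
{'intrinsics': array([[367.65976506,   0.        , 320.51226039],
       [  0.        , 367.65976506, 235.07621914],
       [  0.        ,   0.        ,   1.        ]]), 'dist': array([-0.01214747,  0.        ,  0.        ,  0.        ,  0.        ]), 'tool_from_camera': array([[ 9.99999929e-01,  1.57131438e-04, -3.42958639e-04,
        -5.03593371e-04],
       [ 5.08498318e-05, -9.56971435e-01, -2.90182133e-01,
        -7.97757229e-02],
       [-3.73798357e-04,  2.90182095e-01, -9.56971375e-01,
        -1.61242353e-01],
       [ 0.00000000e+00,  0.00000000e+00,  0.00000000e+00,
         1.00000000e+00]])} 0.1 [-4.12205664e-04  8.14450086e-01 -5.80233208e-01 -5.58697765e-04]
```

View pics/scene0.png

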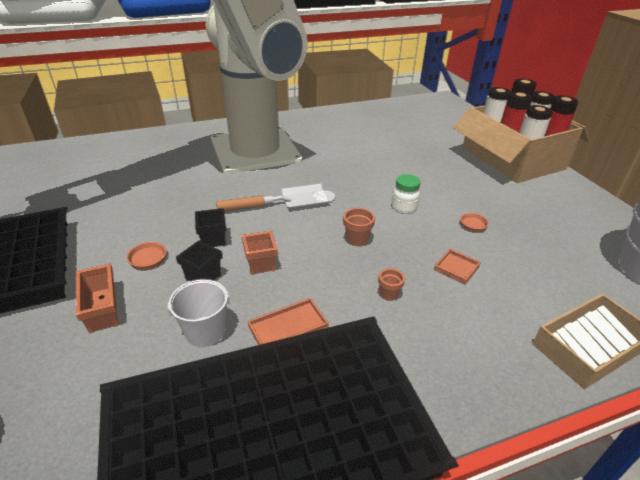

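View pics/side0.png

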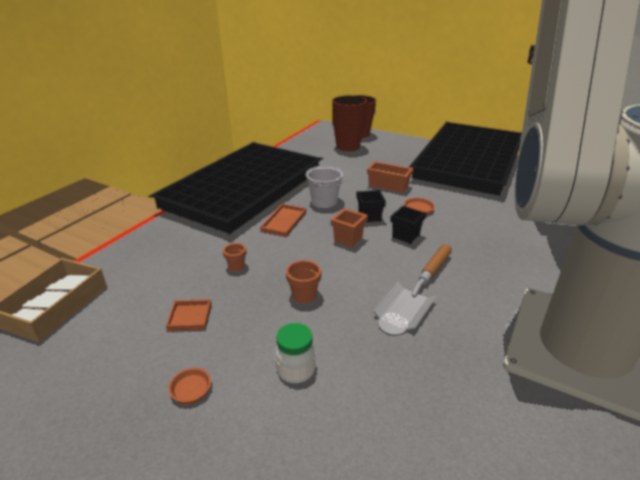

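The scene shows small pot ~(391,284), large pot (358,226), square pot (260,252), oblong pot (97,297). The saucers are at (474,223) round, (148,256) round, (457,266) square and (288,322) oblong. The pail is at (202,312), the jar at (406,194), and there are black square look-alikes at (210,227) and (200,262).

```bash
cat > h.py <<'E'
from station import *
import numpy as np, cv2
from scipy.spatial.transform import Rotation as R
def rq(q): return R.from_quat([q[1],q[2],q[3],q[0]])
def down(yaw):  # tool x axis at angle yaw in world, z down
    m=np.array([[np.cos(yaw),np.sin(yaw),0],[np.sin(yaw),-np.cos(yaw),0],[0,0,-1]]).T
    m=np.c_[[np.cos(yaw),np.sin(yaw),0],[np.sin(yaw),-np.cos(yaw),0],[0,0,-1]]
    x,y,z,w=R.from_matrix(m).as_quat(); return [w,x,y,z]
def camT(n,tcp=None,q=None):
    c=camera_info(n)
    if n!="wrist": return c,c["T"]
    T=np.eye(4);T[:3,:3]=rq(q).as_matrix();T[:3,3]=tcp
    return c,T@c["tool_from_camera"]
def pix2w(c,T,uv,z):
    p=cv2.undistortPoints(np.array(uv,float).reshape(-1,1,2),c["intrinsics"],c["dist"]).reshape(-1,2)
    d=np.c_[p[:,0],-p[:,1],-np.ones(len(p))]@T[:3,:3].T
    s=(np.broadcast_to(z,len(p))-T[2,3])/d[:,2]
    return T[:3,3]+d*s[:,None]
def w2pix(c,T,P):
    P=(np.atleast_2d(P)-T[:3,3])@T[:3,:3]; P=P*[1,-1,-1]
    return cv2.projectPoints(P,np.zeros(3),np.zeros(3),c["intrinsics"],c["dist"])[0].reshape(-1,2)
E
python3 - <<'E'
from h import *
S={"small":((391,276),.046),"large":((358,218),.062),"square":((259,242),.06),"obl":((96,280),.054),"rs":((474,221),.014),"ls":((147,254),.014),"sqs":((457,265),.014),"obs":((288,322),.014),"pail":((199,300),.08),"jar":((407,183),.074),"blk1":((210,217),.06),"blk2":((200,255),.06)}
c,T=camT("scene")
for k,(uv,z) in S.items():
    p=pix2w(c,T,[uv],z)[0]; print(k,p.round(3),np.hypot(*p[:2]).round(3))
S={"rs":((190,385),.014),"ls":((419,206),.014),"sqs":((189,314),.014),"obs":((284,219),.014),"small":((235,251),.046),"square":((349,219),.06)}
c,T=camT("side")
for k,(uv,z) in S.items(): print(k,pix2w(c,T,[uv],z)[0].round(3))
print(R.from_matrix(rq(get_ee_rot()).as_matrix()).as_matrix().round(3))
E
```

```text
small [0.644 0.104 0.046] 0.652
large [0.479 0.109 0.062] 0.492
square [ 0.489 -0.102  0.06 ] 0.5
obl [ 0.495 -0.394  0.054] 0.633
rs [0.512 0.382 0.014] 0.639
ls [ 0.399 -0.312  0.014] 0.507
sqs [0.628 0.262 0.014] 0.68
obs [ 0.661 -0.097  0.014] 0.668
pail [ 0.627 -0.232  0.08 ] 0.669
jar [0.405 0.261 0.074] 0.482
blk1 [ 0.377 -0.178  0.06 ] 0.417
blk2 [ 0.492 -0.214  0.06 ] 0.537
rs [0.506 0.385 0.014]
ls [ 0.392 -0.306  0.014]
sqs [0.617 0.27  0.014]
obs [ 0.652 -0.089  0.014]
small [0.637 0.109 0.046]
square [ 0.483 -0.095  0.06 ]
[[ 0.327 -0.945 -0.   ]
 [-0.945 -0.327  0.001]
 [-0.001 -0.    -1.   ]]
```

Run:
```python
from h import *
import json
D={}
for n,y in (("A",-.2),("B",.24)):
    move_pose([.50,y,.30],down(-np.pi/2))
    p,q=get_tcp_pos(),get_ee_rot()
    cv2.imwrite(f"pics/w{n}.png",read_camera("wrist")[:,:,::-1])
    D[n]=[list(map(float,p)),list(map(float,q))]; print(p,q,get_time(),get_joint_pos().round(2) if hasattr(get_joint_pos(),'round') else get_joint_pos())
json.dump(D,open("views.json","w"))
```

```text
[ 0.49980503 -0.2006143   0.29985027] [-1.18537186e-04 -7.06892009e-01  7.07321476e-01  5.30552806e-05] 1.95 [-0.4   0.21  1.74 -0.    1.19  1.17]
[0.5003841  0.23916456 0.30001805] [-3.63162873e-05 -7.06741011e-01  7.07472348e-01 -1.34700924e-04] 3.6167 [ 0.42  0.24  1.71 -0.    1.19  2.  ]
```

View pics/wA.png

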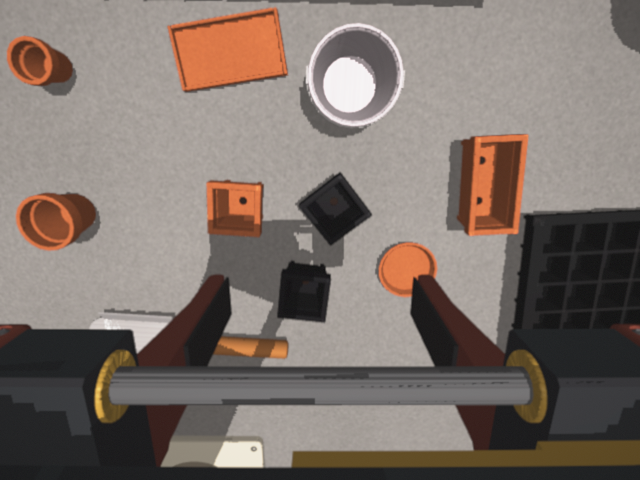

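View pics/wB.png

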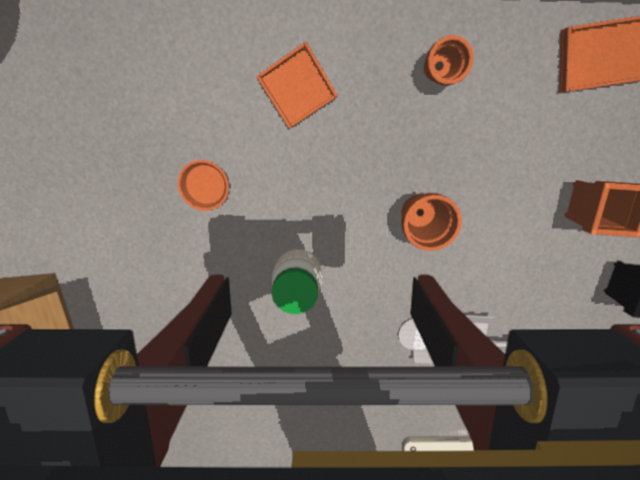

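View A shows the square pot (235,208), oblong pot (493,185), large saucer (407,269), oblong saucer (228,50) and pail (355,75). View B shows the small pot (449,60), large pot (431,221), small saucer (204,185), square saucer (297,85) and jar (296,285). Next I'll fit each known shape's silhouette hull to the orange mask.

```bash
cat > fit.py <<'E'
from h import *
from scipy.optimize import least_squares
def ring(sh,z):
    if np.isscalar(sh):
        a=np.linspace(0,2*np.pi,72,endpoint=False); return np.c_[sh/2*np.cos(a),sh/2*np.sin(a),0*a+z]
    x,y=sh[0]/2,sh[1]/2; return np.array([[x,y,z],[x,-y,z],[-x,y,z],[-x,-y,z]])
def mk(h,top,band,foot):
    return np.r_[ring(top,h),ring(top,h-band),ring(foot,0)]
M={"small_pot":mk(.046,.048,.014,.034),"large_pot":mk(.062,.066,.018,.046),"square_pot":mk(.06,(.06,.06),.017,(.044,.044)),
 "oblong_pot":mk(.054,(.112,.058),.016,(.098,.044)),"small_saucer":mk(.014,.064,.002,.052),"large_saucer":mk(.014,.078,.002,.066),
 "square_saucer":mk(.014,(.068,.068),.002,(.068,.068)),"oblong_saucer":mk(.014,(.122,.068),.002,(.122,.068))}
def support(p,a): return (p@np.c_[np.cos(a),np.sin(a)].T).max(0)
def fit(img,c,T,name,seed,yaw0=0,z0=0):
    f=img.astype(int); m=((f[...,0]>1.7*f[...,1]+8)&(f[...,0]>40)).astype(np.uint8)
    _,l=cv2.connectedComponents(m); 
    ys,xs=np.where(l>0); k=np.argmin((xs-seed[0])**2+(ys-seed[1])**2); L=l[ys[k],xs[k]]
    pts=np.c_[np.where(l==L)][:,::-1].astype(float)
    H=cv2.convexHull(pts.astype(np.int32)).reshape(-1,2).astype(float)
    a=np.linspace(0,2*np.pi,90,endpoint=False); s=support(H,a)+.4
    rnd=name.split('_')[0] in("small","large")
    g=pix2w(c,T,[seed],.02)[0]
    def r(v):
        Rz=R.from_euler('z',0 if rnd else v[2]).as_matrix()
        return support(w2pix(c,T,M[name]@Rz.T+[v[0],v[1],z0]),a)-s
    o=least_squares(r,[g[0],g[1],yaw0],loss='soft_l1',x_scale=[.01,.01,.1])
    return o.x,np.sqrt(np.mean(r(o.x)**2))
E
python3 - <<'E'
from fit import *
import json
D=json.load(open("views.json"))
J={"A":[("square_pot",(235,230),0),("oblong_pot",(510,185),1.6),("large_saucer",(407,269),0),("oblong_saucer",(228,50),1.8)],
"B":[("small_pot",(452,76),0),("large_pot",(440,235),0),("small_saucer",(204,185),0),("square_saucer",(297,85),.5)],}
out={}
for n,L in J.items():
    img=cv2.imread(f"pics/w{n}.png")[:,:,::-1].copy(); c,T=camT("wrist",*D[n])
    for nm,s,y in L:
        v,e=fit(img,c,T,nm,s,y); out[nm]=v.tolist(); print(n,nm,v.round(4),"rms",e.round(2))
c,T=camT("scene")
img=read_camera("scene")
for nm,s,y in [("small_pot",(391,290),0),("large_pot",(358,235),0),("square_pot",(260,262),0),("oblong_pot",(90,313),1.6),("small_saucer",(474,223),0),("large_saucer",(147,256),0),("square_saucer",(457,266),.5),("oblong_saucer",(288,322),1.8)]:
    v,e=fit(img,c,T,nm,s,out[nm][2]);print("scene",nm,v.round(4),"rms",e.round(2))
json.dump(out,open("poses.json","w"))
c,T=camT("wrist",*D["A"]); print("pail",pix2w(c,T,[(355,75)],.08)); c,T=camT("wrist",*D["B"]);print("jar",pix2w(c,T,[(296,290)],.074))
E
```

```text
A square_pot [ 0.4192 -0.134  -0.2591] rms 40.41
A oblong_pot [ 0.511  -0.3985  3.2402] rms 4.4
A large_saucer [ 0.3958 -0.3137  0.    ] rms 1.69
A oblong_saucer [ 0.6572 -0.0976  1.7186] rms 2.18
B small_pot [0.6436 0.1042 0.    ] rms 2.72
B large_pot [0.4718 0.1129 0.    ] rms 2.97
B small_saucer [0.5077 0.3831 0.    ] rms 1.46
B square_saucer [0.6207 0.2662 0.5565] rms 1.57
scene small_pot [0.9811 0.1527 0.    ] rms 61.89
scene large_pot [0.1001 0.8082 0.    ] rms 1.27
scene square_pot [-0.9132 -0.6517  2.509 ] rms 77.69
scene oblong_pot [-0.9369 -0.6513 14.6541] rms 74.17
scene small_saucer [0.0719 0.8366 0.    ] rms 5.87
scene large_saucer [-1.0089 -0.7351  0.    ] rms 88.14
scene square_saucer [0.0425 0.8651 0.8093] rms 3.23
scene oblong_saucer [0.9717 0.1646 1.5322] rms 41.42
pail [[ 0.62422748 -0.23347428  0.08      ]]
jar [[0.39651821 0.26779628 0.074     ]]
```

```bash
cat > dbg.py <<'E'
from fit import *
import json
D=json.load(open("views.json"));P=json.load(open("poses.json"))
ims=[]
for n in "AB":
    img=cv2.imread(f"pics/w{n}.png"); f=img[:,:,::-1].astype(int)
    m=((f[...,0]>1.7*f[...,1]+8)&(f[...,0]>40)); img[m]=img[m]//2+np.array([100,0,0],np.uint8)
    c,T=camT("wrist",*D[n])
    for k,v in P.items():
        Rz=R.from_euler('z',v[2]).as_matrix(); p=w2pix(c,T,M[k]@Rz.T+[v[0],v[1],0])
        if not(0<p[:,0].mean()<640): continue
        for q in p: cv2.circle(img,tuple(map(int,q.round())),1,(0,255,0),-1)
    ims.append(img[:330])
cv2.imwrite("pics/dbg.png",cv2.resize(np.vstack(ims),(580,598)))
E
python3 dbg.py
```

```text
(no output)
```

View pics/dbg.png

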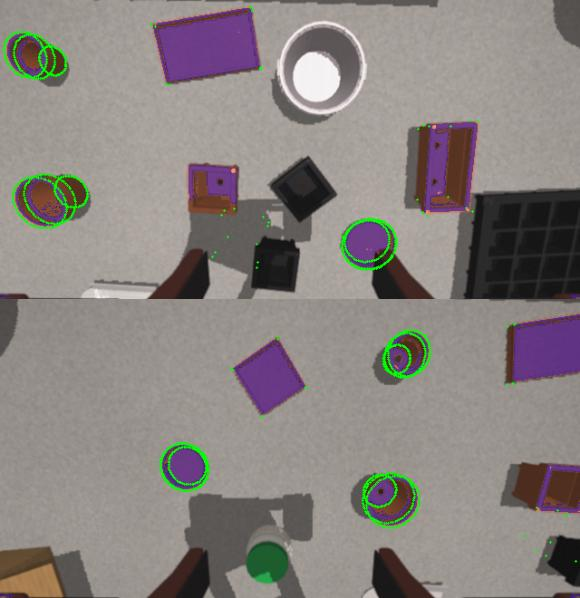

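The overlay shows good fits for the saucers and round pots, but the mask misses shaded clay. I'll loosen the threshold and seed from the current fits.

```bash
sed -i 's/1.7\*f\[...,1\]+8/1.4*f[...,1]+6/; s/f\[...,0\]>40/f[...,0]>30/' fit.py dbg.py
cat > run.py <<'E'
from fit import *
import json
D=json.load(open("views.json"))
J={"A":[("square_pot",(235,230),0),("oblong_pot",(515,185),1.6),("large_saucer",(407,265),0),("oblong_saucer",(228,50),1.8),("small_pot",(38,60),0),("large_pot",(50,220),0)],
"B":[("small_pot",(452,76),0),("large_pot",(440,235),0),("small_saucer",(204,185),0),("square_saucer",(297,85),.5)],}
out={}
for n,L in J.items():
    img=cv2.imread(f"pics/w{n}.png")[:,:,::-1].copy(); c,T=camT("wrist",*D[n])
    for nm,s,y in L:
        v,e=fit(img,c,T,nm,s,y); out[nm]=v.tolist(); print(n,nm,v.round(4),"rms",e.round(2))
json.dump(out,open("poses.json","w"))
for n,seeds in (("scene",[("small_pot",(391,290),0),("large_pot",(358,235),0),("square_pot",(260,262),0),("oblong_pot",(90,313),1.6),("small_saucer",(474,223),0),("large_saucer",(147,256),0),("square_saucer",(457,266),.5),("oblong_saucer",(288,322),1.8)]),
  ("side",[("small_pot",(235,262),0),("large_pot",(303,290),0),("square_pot",(349,235),0),("oblong_pot",(390,180),1.6),("small_saucer",(190,387),0),("square_saucer",(189,314),.5),("oblong_saucer",(284,219),1.8)])):
    c,T=camT(n); img=cv2.imread(f"pics/{n}0.png")[:,:,::-1].copy()
    for nm,s,y in seeds:
        v,e=fit(img,c,T,nm,s,out[nm][2]);print(n,nm,v.round(4),"rms",e.round(2))
E
python3 run.py; python3 dbg.py
```

```text
A square_pot [ 0.4872 -0.1028 -0.0649] rms 1.35
A oblong_pot [ 0.5118 -0.397   3.2022] rms 0.91
A large_saucer [ 0.3912 -0.3181  0.    ] rms 49.0
A oblong_saucer [ 0.6578 -0.0978  1.7173] rms 1.19
A small_pot [0.6438 0.1036 0.    ] rms 1.12
A large_pot [0.4724 0.1127 0.    ] rms 1.0
B small_pot [0.6439 0.1042 0.    ] rms 0.84
B large_pot [0.4724 0.1132 0.    ] rms 0.71
B small_saucer [0.508  0.3833 0.    ] rms 0.53
B square_saucer [0.6213 0.266  0.5608] rms 0.93
scene small_pot [0.6428 0.1056 0.    ] rms 0.98
scene large_pot [0.4704 0.1151 0.    ] rms 0.97
scene square_pot [ 0.4878 -0.1021 -0.0803] rms 0.65
scene oblong_pot [ 0.5122 -0.3975  3.2036] rms 0.6
scene small_saucer [0.5072 0.3857 0.    ] rms 0.84
scene large_saucer [ 0.3951 -0.3137  0.    ] rms 0.64
scene square_saucer [0.6211 0.2679 0.5788] rms 1.19
scene oblong_saucer [ 0.6555 -0.0957  1.6835] rms 2.91
side small_pot [0.6457 0.1027 0.    ] rms 0.82
side large_pot [0.4737 0.1119 0.    ] rms 0.73
side square_pot [ 0.4872 -0.105  -0.0225] rms 0.46
side oblong_pot [ 0.5112 -0.4013  3.2086] rms 0.62
side small_saucer [0.5087 0.3835 0.    ] rms 0.58
side square_saucer [0.6236 0.265  0.5737] rms 1.41
side oblong_saucer [ 0.661  -0.1005  1.7688] rms 1.13
```

View pics/dbg.png

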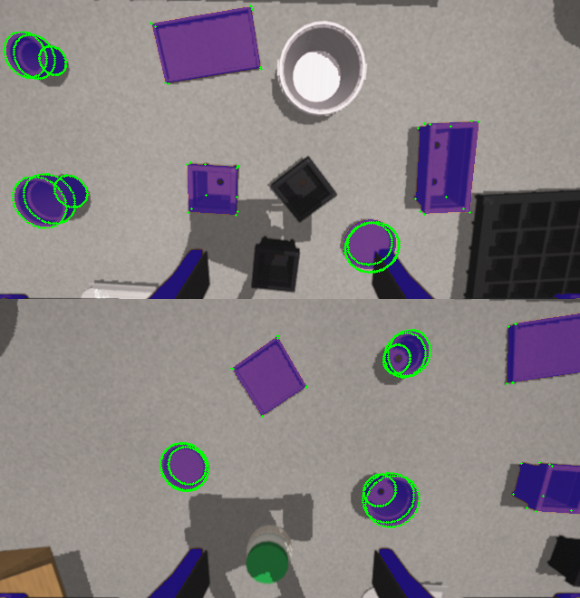

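Fits agree to about 2–4 mm across cameras, and sizes and heights are consistent. Before the first pick, I'll check the big tray's clearance near the oblong saucer.

```bash
cat > job.py <<'E'
from h import *
def near(a,ref): # equivalent jaw angle nearest to ref mod pi
    return a+np.pi*np.round((ref-a)/np.pi)
def do(p,py,s,sy,h,band,wid,pre):
    """p,s pot/saucer xy; py,sy jaw angle at pick/place"""
    gz=h-band/2-.019; hi=gz+.13
    q=down(py)
    command_gripper(min(1,(wid+pre)/.088))
    move_pose([*p,hi],q); movel([*p,gz],v=.13)
    command_gripper(0); print("width mm",get_grip_width()*88,"t",get_time())
    f0=np.array(get_ft_force()); movel([*p,hi],v=.15); print("lifted N",(np.array(get_ft_force())-f0).round(2))
    q=down(sy); move_pose([*s,hi],q)
    movel([*s,gz+.004+.008],v=.13)
    hit=movel([*s,gz+.004-.004],v=.02,until_force=3)
    print("hit",hit,"dz mm",(get_tcp_pos()[2]-gz-.004)*1e3,"w",get_grip_width()*88)
    command_gripper(min(1,(wid+14)/.088)); wait(.2)
    movel([*s,hi+.03],v=.15); print("t",get_time())
E
python3 - <<'E'
from job import *
c,T=camT("scene"); print(pix2w(c,T,[(102,385),(375,322),(102,385),(375,322)],[0.04,.04,.06,.06]).round(3))
c,T=camT("side"); print(pix2w(c,T,[(228,229),(322,165)],0).round(3))
do((.644,.104),-np.pi/2,(.508,.384),-np.pi/2+.3,.046,.014,.048,.03)
E
```

```text
[[ 0.71  -0.385  0.04 ]
 [ 0.729  0.032  0.04 ]
 [ 0.726 -0.38   0.06 ]
 [ 0.745  0.023  0.06 ]]
[[ 0.756 -0.004  0.   ]
 [ 0.742 -0.432  0.   ]]
width mm 46.02398611607419 t 6.8083
lifted N [ 0.44 -0.26 -2.19]
hit True dz mm -0.16000843919593277 w 46.14284758301694
t 12.725
```

Small pot is seated (contact at −0.2 mm). The tray edge at x≈0.74 leaves room for the fingers. Carrying on.

Run:
```python
from job import *
do((.472,.1133),0,(.3955,-.3137),0,.062,.018,.066,.022)
do((.4875,-.103),-.055,(.622,.2663),.570,.060,.017,.060,.024)
```

```text
width mm 64.15820518389376 t 16.1
lifted N [-0.65 -0.03 -6.79]
hit True dz mm 0.19084879401564184 w 64.22726764363314
t 22.1917
width mm 59.723797435091825 t 25.075
lifted N [ 0.34 -1.44 -7.72]
hit True dz mm 0.23538432495931808 w 59.851518907063685
t 31.0917
```

Run:
```python
from job import *
import json
do((.5117,-.3985),.062-np.pi/2,(.6575,-.0978),1.718-np.pi/2,.054,.016,.058,.022)
D={}
for n,x,y in (("C",.50,-.2),("D",.50,.24)):
    move_pose([x,y,.30],down(-np.pi/2))
    D[n]=[list(map(float,get_tcp_pos())),list(map(float,get_ee_rot()))]
    cv2.imwrite(f"pics/w{n}.png",read_camera("wrist")[:,:,::-1])
json.dump(D,open("views2.json","w"))
a=cv2.imread("pics/wC.png")[:330];b=cv2.imread("pics/wD.png")[:330]
cv2.imwrite("pics/CD.png",cv2.resize(np.vstack([a,b]),(580,598)))
```

```text
width mm 57.71089406621598 t 35.4917
lifted N [ 2.18 -0.2  -5.71]
hit True dz mm 0.40690406013649955 w 58.13824725926514
t 41.3333
```

View pics/CD.png

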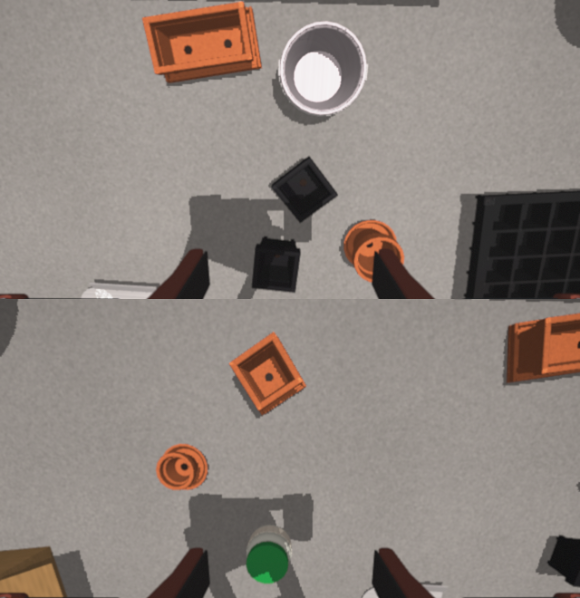

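All four pots stand in their saucers; pail (323,70) and jar (267,560) look unmoved. To check seating and alignment, I'll overlay the expected pot and saucer outlines, enlarged.

Run:
```python
from fit import *
import json
move_pose([.35,-.55,.30],down(-1.2))
D=json.load(open("views2.json"))
G={"oblong":("C",.6575,-.0978,1.718),"square":("D",.622,.2663,.570),"large":("C",.3955,-.3137,0),"small":("D",.508,.384,0)}
t=[]
def crop(img,c,T,k,g,sz=60,S=5):
    _,x,y,a=g; Rz=R.from_euler('z',a).as_matrix(); u0=w2pix(c,T,[x,y,.03])[0].round().astype(int)
    u0=np.clip(u0,[sz,sz],[639-sz,479-sz]); o=u0-sz
    im=cv2.resize(img[o[1]:o[1]+2*sz,o[0]:o[0]+2*sz],None,fx=200/sz/2,fy=200/sz/2,interpolation=cv2.INTER_CUBIC)
    for nm,z,col in ((k+"_pot",.004,(0,255,0)),(k+"_saucer",0,(255,0,0))):
        n=len(M[nm])//3; p=w2pix(c,T,M[nm]@Rz.T+[x,y,z])
        for i in (0,2) if z else (0,):
            h=cv2.convexHull(((p[i*n:(i+1)*n]-o+.5)*200/sz/2).astype(np.int32)); cv2.polylines(im,[h],True,col,1)
    return im
cams={n:(cv2.imread(f"pics/w{n}.png"),*camT("wrist",*D[n])) for n in "CD"}
for n in("scene","side"):
    cams[n]=(read_camera(n)[:,:,::-1].copy(),*camT(n)); cv2.imwrite(f"pics/{n}1.png",cams[n][0])
rows=[np.hstack([crop(*cams[v if v else g[0]],k,g,sz) for k,g in G.items()]) for v,sz in ((None,60),("scene",50),("side",50))]
cv2.imwrite("pics/chk.png",np.vstack(rows)[:600,:800]);print(get_time())
```

```text
47.3083
```

View pics/chk.png

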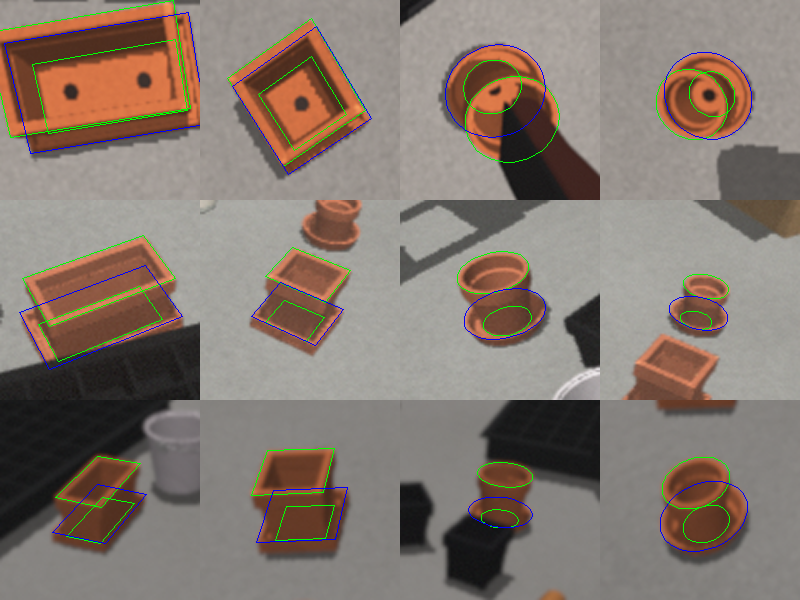

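View pics/scene1.png

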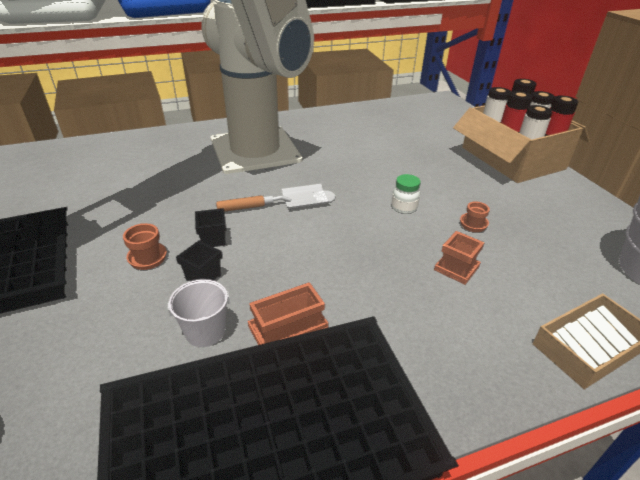

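Rim outlines in all three cameras match upright pots standing 4 mm up, centred and aligned. The pail, jar and saucers are where they were.

```bash
python3 -c "
from station import *
job_done(); print(get_time())"
```

```text
the job is handed in; nothing more can be done
the job is handed in; nothing more can be done
```

All four pots are standing in their matching saucers, and the job is handed in. The clock read about 47 s just before, against the 109 s limit. I picked each pot up by its rim band and lowered it slowly until the tool felt the saucer floor. I placed them in the order small, large, square, oblong.

**Seating:** touchdown came within about 0.4 mm of the expected height for every pot (−0.2, +0.2, +0.2 and +0.4 mm). In the final pictures, each pot's rim matched the outline of an upright, centred pot, and the square and oblong pots lined up with their saucers.

**Bystanders:** by eye, comparing pictures from before and after, the pail, jar, saucers and black look-alike pots had not moved.

**Checks that disagreed or were limited:**
- The cameras differed by 2–4 mm in position, and by up to about 5° on the oblong saucer's direction. I mostly used averages, staying close to the wrist-camera value for that saucer.
- A gripper finger partly hid the large pot in the last wrist picture, so that pot was confirmed from the other two cameras.
- The force readings after lifting were too high to be the pots' weights, so I did not use them as a check.

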